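Find the wide-set dough sheeter with a feeler gauge

ROBOT

A 6-joint arm with a two-finger parallel gripper is mounted at the origin on the work surface. World frame = base frame: x ahead of the robot, y to its left, z up, the work surface at z = 0. Lengths are in mm, angles in degrees, forces in N, time in s.
With the tool pointing down it reaches from about 300 to 850 mm from the base axis. Payload 4.2 kg.
Tool frame: the origin (TCP) lies between the finger pads; the fingertips stand ahead of it and the grasp point (between the pads) lies 8 mm behind it (env.tip_reach is the x of the fingertips in the tool frame, in mm); x points along the fingers, y is the direction in which the jaws open and shut, and the axes are right-handed (so a half turn about x gives the same grasp; the last joint's range is limited). The gripper opens to 91 mm and grips with 3 to 60 N. Pads are 32 mm wide; open, the fingers measure 118 mm over their backs; the gripper's body (76 mm by 178 mm) begins 60 mm behind the grasp point.
Start: joints at [67.437, 18.312, 89.639, -0, 72.044, -1.146], TCP at [209.968, 535.309, 224.976] pointing down, gripper open.
Joint ranges: [-177.97, 177.97], [-48.28, 115.42], [12.27, 149.76], [-77.06, 257.06], [2.81, 150.46], [-146.56, 146.56]. Speed limits (degrees/s): [147.25, 147.25, 180, 180, 180, 180].

INTERFACE

Orientations are given as [roll, pitch, yaw] about the fixed x, y, z axes, in that order (R = Rz(yaw) Ry(pitch) Rx(roll)).
In Python, from workcell import env, cams gives the robot as it stands.
- The arm moves only by the tool arm_command, never from a script. Its argument "deltas" is a list of rows, each a list of 3 entries, a list of its own where there are three numbers: the opening, from 0 (shut) to 1 (fully open), then the shift along the world's x, y, z in mm, then the turn about the world's z in rad. A call has 1 to 20 rows; each row is the pose to reach, as a shift and turn from the pose commanded when the call began; what a row does not reach only later rows make up. A row lasts 1/10 s, in which the tool goes at most 50 mm and 8.59 degrees, less where a joint would pass 70% of its speed; a pose out of reach is approached as far as the arm can. A call with a gripper value outside its range is refused whole. The fingers move at their own pace and stop on an object; "grip_force" is the grip in N (left out, the last holds). Time passes only in rows, so rows that repeat a pose let the fingers close. It gives the time, the measured TCP pose, the force and the opening at its end, in the units of the state.
- env.state(): the state, without advancing time (a new reading comes with each control period).
- cams.grab_frame(name): name is "side" or "top" or "wrist"; returns a dict with "img" (420x560x3 uint8, red, green, blue), "K" (3x3 intrinsics, pixels), "rvec" (rotation vector, rad) and "tvec" (3), from world to camera coordinates, as OpenCV has them. Camera axes: x right, y down, z forward; pixel columns grow to the right and rows downward; lengths in mm; the calibration is good to about 2 mm. A picture is of the moment at which its call begins. There is no depth.
- env.job_done(): hands the job in, once; it reports no verdict.
Trained networks look in a picture, given as the dict that the camera call returned (one of the last four; its "shot" number tells which), for a name from the list of things; names that differ only in an ending like _2 or _b are one class to them, and where a whole thing is asked for, a point or a joint stands for the part that bears it (a point fixed in the world has none). Each returns a list of dicts, best first, with "conf" (0 to 1); they miss things now and then, are a little off and sometimes report something else, mostly with a low value. They report only what shows in the picture. A call takes as long as a camera call. They do not tell look-alikes from the thing itself.
- cams.silhouettes(picture, name): "region" (420x560 bool, what is visible of it) and "centre" ([column, row] in pixels, amid what is visible of it).
The state is a dict: "time_s": time; "qpos": joint angles; "qvel": joint speeds; "effort": joint torques, N m; "ee_pos": TCP position; "ee_rot": TCP orientation; "force": force on the tool from outside, world axes, zero at the start; "torque": the same for the moment, N m; "gripper_width": finger opening in mm.
Only numpy, scipy, OpenCV 4.12 (cv2) and the standard library are available. Lean on these libraries where they do the work, as an engineer would, in place of code of your own. Each camera call takes 0.05 s, during which the arm holds its last target.

TASK

One of the two dough sheeters is set wide enough for the thickness gauge, but nobody noted which, and in the other the blade jams between the rollers. Take the gauge out of its holder, slide its blade between the rollers to find the sheeter where it goes in, and leave it there, let go, with the blade fully home and its handle down on the rollers. Leave the pan, the bowl and the jar where they stand.

Things in the scene. Friction and masses are not known exactly. Their poses are not given: they have to be found in the camera images.
- gauge_grip (a point): Centre of the gauge's orange handle, a block 26 mm (own x) by 34 mm (own y) by 70 mm (own z, from blade to handle). It starts upright in the holder, blade down, the handle's underside (shoulder) 35 mm below this point resting on the holder's top. Mass 0.11 to 0.22 kg. Front and back are alike.
- gauge_tip (a point): Middle of the end of the gauge's flat steel blade, 125 mm from gauge_grip along the gauge's -z; same axes. The blade is 5 mm thick (own x), 24 mm wide (own y) and sticks out 90 mm from the shoulder.
- holder_top (a point): Centre of the top of the white plastic holder block, 90 x 90 mm and 100 mm high, fixed to the table, with a blue band at the foot. z is up. The blade stands in a slot 96 mm deep, with about 2 mm clearance all round; pull it straight up.
- stand: Fixed base plate, 240 (x) x 400 (y) x 8 mm; origin on its underside, below the line of the two gaps; x away from the robot, y left. It carries two like white dough sheeters, each 154 mm wide, tops 192 mm above the table: two steel rollers (48 mm diameter, 130 mm long, along y) between side plates, infeed towards the robot and up. One has a roller gap of 9.5 mm, the other 2 mm; which is which varies.
- gap_left (a point): Middle of the left (+y) sheeter's roller gap, at its narrowest, 138 mm above the table. z points out of the infeed, tilted 35 degrees from vertical towards the robot: the blade goes in along -z; y runs along the rollers, x across the gap. Rollers and side plates rise 24 mm above this point along z; 130 mm is clear between the side plates; guide plates run 75 mm below it.
- gap_right (a point): The same for the right (-y) sheeter. In the wide gap, left or right, the gauge goes in until its shoulder rests on the rollers 18 mm above this point along z, its tip 72 mm below the point; the guide plates are 11 mm apart there. In the narrow gap the blade jams with its tip about 8 mm above the point.
- pan: Steel pan 108 (x) x 176 (y) x 65 mm standing on a green cutting board 18 mm thick; origin at the centre of its underside. A bystander.
- bowl: Steel bowl, 140 mm across and 60 mm high; origin at the centre of its underside. A bystander.
- jar: White jar with a black cap, 70 mm across and 120 mm high; origin at the centre of its underside. A bystander.
- gauge: The whole gauge (see gauge_grip); origin at the middle of the handle's underside, 35 mm below gauge_grip; same axes.
There are look-alikes about, which are no part of the job. What is meant by the gauge is not blue, and is the larger of those in its own colour. There is more than one size of the part that bears holder_top; the job needs the larger.

How it is judged:
By the outcome, as a careful person would: the job done as asked, in the order asked, and still so for the second after the job is handed in, with the robot touching nothing.
It also fails if it takes over 54 s, if anything falls off the work surface, if the arm or the gripper's body presses on something with over 40 N, if the wrist force passes 120 N, or if a joint passes its speed limit or range.

## Working session

There is one attempt and no reset: what is moved stays moved. The work goes in short steps, Python scripts to look and compute and a tool call to move; the robot and the scene stay as the last step left them, time stands still between calls to the robot, and variables do not carry over. Pictures are saved under pics/ and viewed, and the job is handed in when it is done.

Besides the shell and the picture viewer there is one more tool, called after "Call:" by a JSON object that holds its "method" and its "body". arm_command: Moves the arm, as the interface text tells. Its arguments: {"type":"object","properties":{"deltas":{"type":"array","items":{"type":"array"}},"grip_force":{"type":"number"}},"required":["deltas"]}

```bash
ls; mkdir -p pics; cat > h.py <<'E'
import numpy as np, cv2
from workcell import env, cams
def save(f,name,crop=None,s=1):
    im=f["img"][:,:,::-1]
    if crop: x0,y0,x1,y1=crop; im=im[y0:y1,x0:x1]
    if s!=1: im=cv2.resize(im,None,fx=s,fy=s,interpolation=cv2.INTER_CUBIC)
    cv2.imwrite("pics/"+name,im)
def P(f):
    R=cv2.Rodrigues(np.array(f["rvec"],float))[0]; return R,np.array(f["tvec"],float).ravel(),np.array(f["K"],float)
def proj(f,p):
    R,t,K=P(f); q=K@(R@np.array(p,float)+t); return q[:2]/q[2]
def ray(f,uv):
    R,t,K=P(f); d=R.T@np.linalg.inv(K)@np.array([uv[0],uv[1],1.]); return -R.T@t,d/np.linalg.norm(d)
def onz(f,uv,z):
    o,d=ray(f,uv); return o+d*(z-o[2])/d[2]
def tri(*fu):
    A=np.zeros((3,3));b=np.zeros(3)
    for f,uv in fu:
        o,d=ray(f,uv);M=np.eye(3)-np.outer(d,d);A+=M;b+=M@o
    x=np.linalg.solve(A,b); return x,[np.linalg.norm(np.cross(x-ray(f,u)[0],ray(f,u)[1])) for f,u in fu]
E
python3 - <<'E'
from h import *
import pickle
np.set_printoptions(precision=1,suppress=True)
fs={}
for n in ["side","top","wrist"]:
    f=cams.grab_frame(n); save(f,n+"0.png"); fs[n]=f
    print(n,ray(f,(280,210)))
    for t in ["gauge","holder_top","stand"]+(["pan","bowl","jar"] if n=="top" else []):
        for d in cams.silhouettes(f,t): print(" ",t,round(d["conf"],2),np.array(d["centre"]),d["region"].sum())
pickle.dump(fs,open("f0.pkl","wb"))
print(env.state()); print(env.tip_reach)
E
```

```text
pics
side (array([-101.7, -872.9, 1016.1]), array([ 0.5,  0.6, -0.6]))
  gauge 0.76 [288.7 328.4] 415
  gauge 0.59 [284.7 293.6] 231
  gauge 0.57 [320.1 293.9] 473
  gauge 0.39 [273.3 256.1] 2193
  holder_top 0.8 [318.9 325. ] 2170
  holder_top 0.79 [370. 371.] 1445
  stand 0.64 [273.8 256.9] 2170
top (array([ 289.2,   -3.1, 1802.3]), array([ 0.1, -0. , -1. ]))
  gauge 0.61 [372.6 229.8] 107
  gauge 0.49 [379.  266.2] 140
  holder_top 0.66 [410.4 225.4] 489
  holder_top 0.61 [367.  232.2] 841
  stand 0.64 [257.2 207.3] 1872
  pan 0.71 [372.2 146.6] 1981
  pan 0.44 [367.4 235.7] 800
  bowl 0.65 [135.6 223.5] 1472
  jar 0.71 [139.7 166.3] 552
wrist (array([145.7, 560. , 384.8]), array([ 0.2, -0.1, -1. ]))
{'time_s': 0.75, 'qpos': array([67.4, 18.3, 89.6,  0. , 72. , -1.1]), 'qvel': array([ 0. , -0. ,  0.1,  0. , -0.1,  0. ]), 'effort': array([  0. , -41.2, -23.2,   0.1,   0. ,   0. ]), 'ee_pos': array([210. , 535.3, 225. ]), 'ee_rot': array([94.5, 90. , 73.1]), 'force': array([ 0.1, -0.7, -1.2]), 'torque': array([0., 0., 0.]), 'gripper_width': 91.41446740349538}
11.0
```

View pics/side0.png

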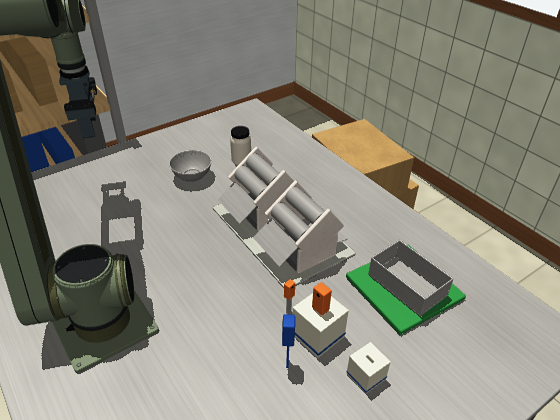

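View pics/top0.png

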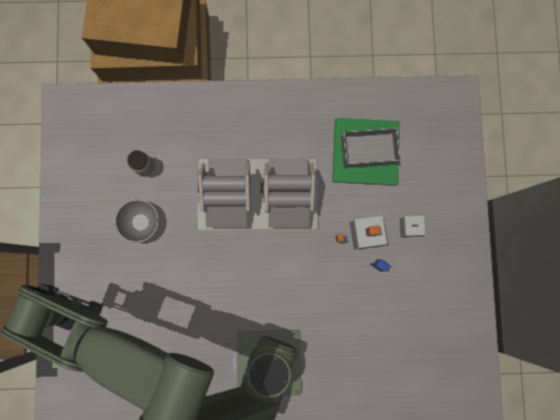

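View pics/wrist0.png

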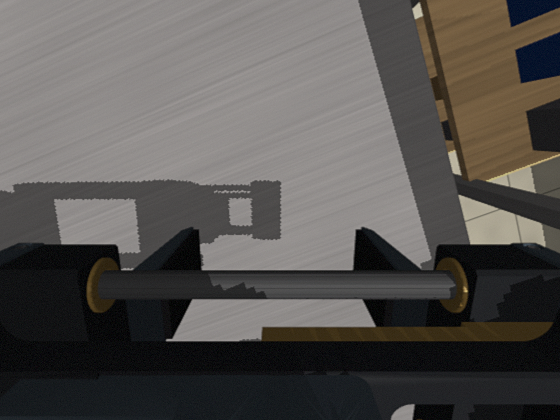

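```bash
python3 - <<'E'
from h import *
import pickle
fs=pickle.load(open("f0.pkl","rb"))
save(fs["side"],"side0c.png",(220,200,430,400),3.5)
save(fs["top"],"top0c.png",(330,170,450,290),5)
save(fs["top"],"top0s.png",(190,150,320,270),5)
E
```

```text
(no output)
```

View pics/side0c.png

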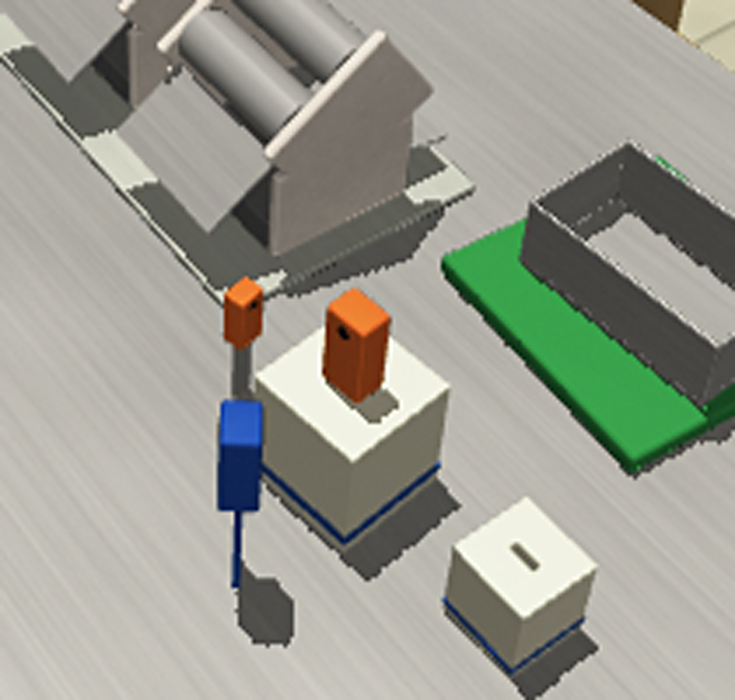

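View pics/top0c.png

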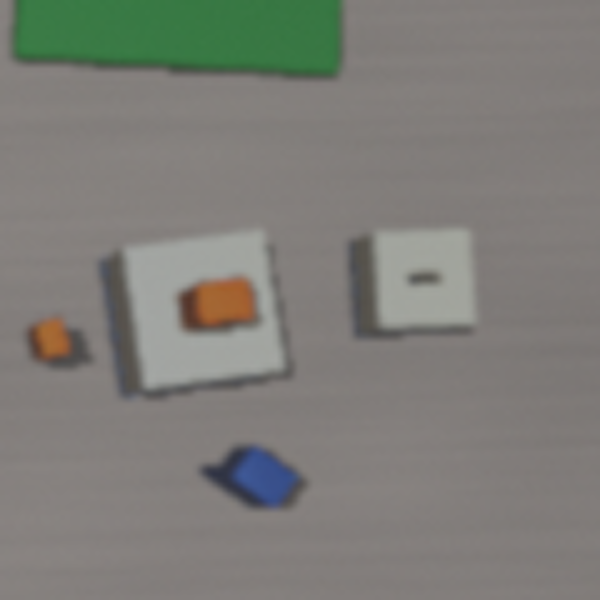

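View pics/top0s.png

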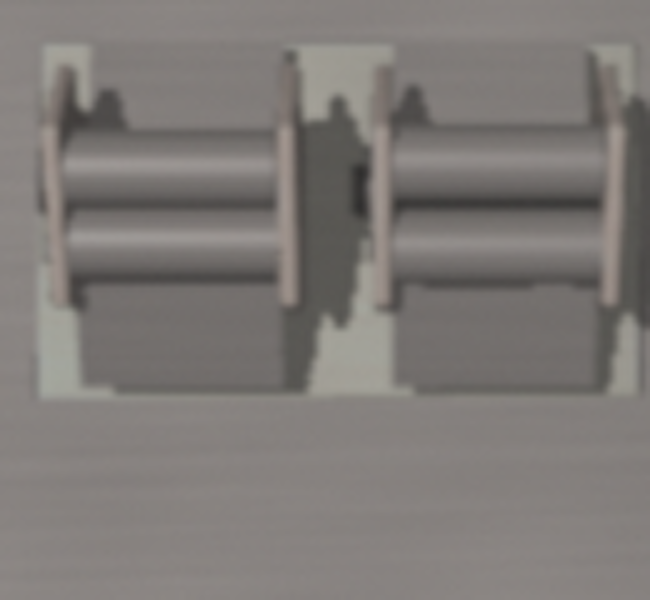

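```bash
python3 - <<'E'
from h import *
import pickle
from scipy.spatial.transform import Rotation as Ro
np.set_printoptions(precision=2,suppress=True)
fs=pickle.load(open("f0.pkl","rb"));t=fs["top"];s=fs["side"]
print(Ro.from_euler('xyz',env.state()["ee_rot"],degrees=True).as_matrix())
# handle top face centre & corners in top crop /5
c=lambda u,v:(330+u/5,170+v/5)
print("grip top",onz(t,c(225,302),170))
for q in [(123,248),(265,232),(288,372),(143,390)]: print("holder",onz(t,c(*q),100))
c2=lambda u,v:(220+u/3.5,200+v/3.5)
print("tri gauge top",tri((t,c(226,302)),(s,c2(357,312))))
print("holder front corner",tri((t,c(143,390)),(s,c2(256,382)))) 
k=lambda u,v:(190+u/5,150+v/5)
print("base corners",[onz(t,k(*q),8) for q in [(38,398),(637,395),(632,43),(45,43)]])
print("gapL,R",[onz(t,k(*q),138) for q in [(172,208),(498,205)]])
for n in ["bowl","jar","pan"]: pass
print("bowl",onz(t,(138,222),30),"jar",onz(t,(139,161),120),"pan",onz(t,(370,148),83), "small",onz(t,(341,238),100),"blue",onz(t,(382,266),100))
f=cams.grab_frame("wrist");R,T,K=P(f);print(K);
st=env.state(); Rt=Ro.from_euler('xyz',st["ee_rot"],degrees=True).as_matrix()
print("cam in tool",Rt.T@(-R.T@T-st["ee_pos"]),Rt.T@R.T)
E
```

```text
[[ 0.    0.37  0.93]
 [ 0.    0.93 -0.37]
 [-1.    0.   -0.  ]]
grip top [ 408.02 -329.75  170.  ]
holder [ 448.89 -280.85  100.  ]
holder [ 456.77 -371.22  100.  ]
holder [ 368.04 -381.35  100.  ]
holder [ 359.14 -289.55  100.  ]
tri gauge top (array([ 409.53, -332.12,  165.06]), [np.float64(1.3785585296977243), np.float64(1.3785585296977516)])
holder front corner (array([ 361.52, -292.47,   89.63]), [np.float64(2.270785821143219), np.float64(2.270785821143305)])
base corners [array([437.48, 225.44,   8.  ]), array([ 429.35, -170.9 ,    8.  ]), array([ 666.9 , -175.95,    8.  ]), array([676.18, 218.32,   8.  ])]
gapL,R [array([542.44, 125.  , 138.  ]), array([539.38, -76.71, 138.  ])]
bowl [465.49 416.45  30.  ] jar [648.78 392.45 120.  ] pan [ 681.94 -343.67   83.  ] small [ 391.93 -235.51  100.  ] blue [ 301.06 -360.39  100.  ]
[[306.79   0.   276.85]
 [  0.   306.79 211.65]
 [  0.     0.     1.  ]]
cam in tool [-159.86   -0.49  -68.81] [[-0.   -0.25  0.97]
 [ 1.    0.    0.  ]
 [-0.    0.97  0.25]]
```

Call:
{"method": "arm_command", "body": {"deltas": [[1, [10, -15, 45], 0.03], [1, [25, -40, 85], 0.06], [1, [45, -70, 120], 0.1], [1, [68, -110, 140], 0.14], [1, [90, -150, 155], 0.18], [1, [112, -190, 165], 0.22], [1, [135, -230, 175], 0.25], [1, [158, -270, 175], 0.28], [1, [180, -310, 175], 0.31], [1, [203, -350, 175], 0.34], [1, [225, -390, 175], 0.353], [1, [248, -430, 175], 0.353], [1, [270, -470, 175], 0.353], [1, [290, -511, 175], 0.353], [1, [290, -511, 175], 0.353], [1, [290, -511, 175], 0.353]]}}

```text
time_s: 2.4
ee_pos: [500.1, 23.6, 399.7]
ee_rot: [143.5, 89.9, 142.2]
force: [0.0, -0.2, -0.4]
gripper_width: 90.9
```

```bash
python3 - <<'E'
from h import *
import pickle
f=cams.grab_frame("wrist"); save(f,"w1.png"); pickle.dump(f,open("w1.pkl","wb"))
save(f,"w1c.png",(170,130,400,290),3.4)
print(env.state()["ee_rot"])
E
```

```text
[123.69720741  89.94781759 122.47729142]
```

View pics/w1.png

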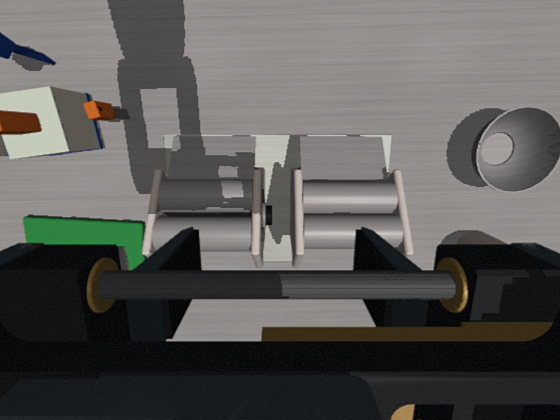

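View pics/w1c.png

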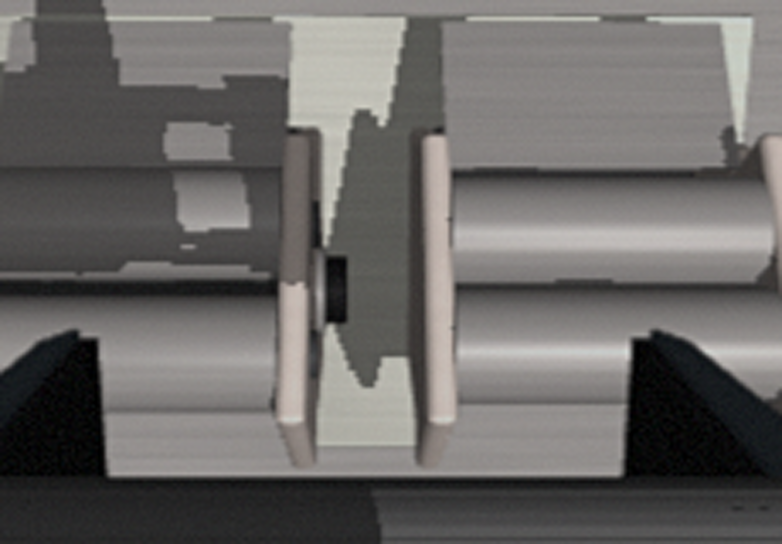

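```bash
python3 - <<'E'
from h import *
import pickle
np.set_printoptions(precision=1,suppress=True)
fs=pickle.load(open("f0.pkl","rb"));t=fs["top"];w=pickle.load(open("w1.pkl","rb"))
print("gapR",tri((t,(289.6,190.7)),(w,(206,214.7))), onz(w,(206,214.7),138))
k=lambda u,v:(170+u/3.4,130+v/3.4)
print("gapL",tri((t,(224.4,191.4)),(w,(351,214.0))), onz(w,(351,214),138))
# gap line direction right: sample points
print([onz(w,k(*q),138) for q in [(20,287),(270,290),(460,282),(760,283)]])
# plate tops inner edges (z~192?) peak etc
print([onz(w,k(*q),8) for q in [(318,18),(407,18)]],"base front corners",onz(w,(164,136),8),onz(w,(391,136),8))
g=w["img"].astype(int).sum(2)/3
for c in (180,200,220,240,320,340,360,380):print(c,g[205:224,c].astype(int))
E
```

```text
gapR (array([538.6, -75.7, 153.4]), [np.float64(0.635534157511015), np.float64(0.6355341575109877)]) [543.2 -79.2 138. ]
gapL (array([540.9, 123. , 156.9]), [np.float64(0.877390396977779), np.float64(0.8773903969777697)]) [546.8 127.2 138. ]
[array([ 541.8, -122. ,  138. ]), array([545.5, -17.5, 138. ]), array([543.8,  62.1, 138. ]), array([547. , 187.6, 138. ])]
[array([436.7,   0.9,   8. ]), array([437.7,  46.6,   8. ])] base front corners [ 434.  -172.8    8. ] [442.9 223.4   8. ]
180 [ 70  68  65  62  62 102  97  47  26  27  24  27  50  70  78  88  94 104
 109]
200 [ 69  66  69  63  62 102  96  61  31  22  25  28  51  67  77  88  95 103
 110]
220 [ 67  66  92 120 118 107  95  60  32  25  24  30  51  68  78  88  94 104
 111]
240 [ 70  65  67 119 118 109  94  48  27  23  27  27  51  68  80  89  94 102
 109]
320 [142 140 135 129 128 127 120 112  67  45  57  74  83  89 101 107 113 119
 120]
340 [141 141 135 131 126 128 121  74  54  48  60  72  83  92 100 105 113 117
 123]
360 [142 140 136 128 126 125 122 115  70  46  57  71  82  88  98 108 113 118
 122]
380 [143 139 138 130 127 126 122 115  69  44  57  71  85  92  98 107 112 117
 122]
```

Call:
{"method": "arm_command", "body": {"deltas": [[1, [-10, -40, 0], 0.03], [1, [-20, -85, 0], 0.06], [1, [-35, -130, 0], 0.09], [1, [-50, -175, -10], 0.12], [1, [-65, -220, -20], 0.12], [1, [-80, -265, -35], 0.12], [1, [-90, -310, -50], 0.12], [1, [-95, -355, -60], 0.12], [1, [-95, -355, -60], 0.12]]}}

```text
time_s: 3.35
ee_pos: [404.1, -333.1, 338.0]
ee_rot: [165.0, 89.8, 170.5]
force: [-0.3, 1.0, -1.4]
gripper_width: 91.2
```

```bash
python3 - <<'E'
from h import *
import pickle
from scipy.spatial.transform import Rotation as Ro
np.set_printoptions(precision=2,suppress=True)
f=cams.grab_frame("wrist"); save(f,"w2.png"); pickle.dump(f,open("w2.pkl","wb"))
for d in cams.silhouettes(f,"gauge"): print(d["conf"],d["centre"],d["region"].sum())
save(f,"w2c.png",(200,130,360,250),5)
s=env.state();print(s["ee_pos"],s["time_s"],Ro.from_euler('xyz',s["ee_rot"],degrees=True).as_matrix())
fs=pickle.load(open("f0.pkl","rb"))
print("small top",tri((fs["top"],(340.3,237.5)),(fs["side"],(289.3,284))))
print("blue top",tri((fs["top"],(383,265.5)),(fs["side"],(288.7,318))))
E
```

```text
0.81 [351.2, 183.7] 434
0.77 [278.1, 200.3] 922
0.74 [267.6, 101.1] 953
[ 405.23 -329.81  339.79] 3.45 [[-0.  -0.1  1. ]
 [ 0.   1.   0.1]
 [-1.   0.  -0. ]]
small top (array([ 394.67, -233.96,  100.72]), [np.float64(1.3286474161290527), np.float64(1.3286474161291315)])
blue top (array([ 303.74, -351.42,  162.35]), [np.float64(1.9610648890052202), np.float64(1.9610648890052909)])
```

View pics/w2.png

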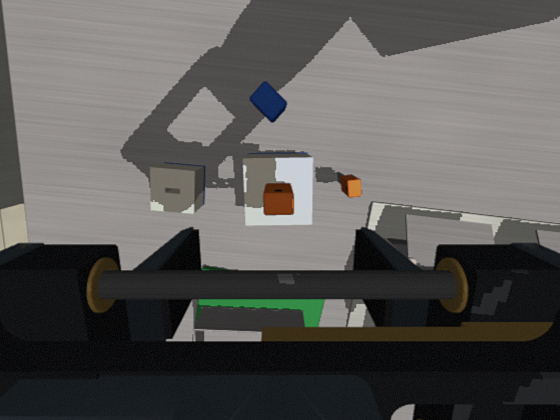

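View pics/w2c.png

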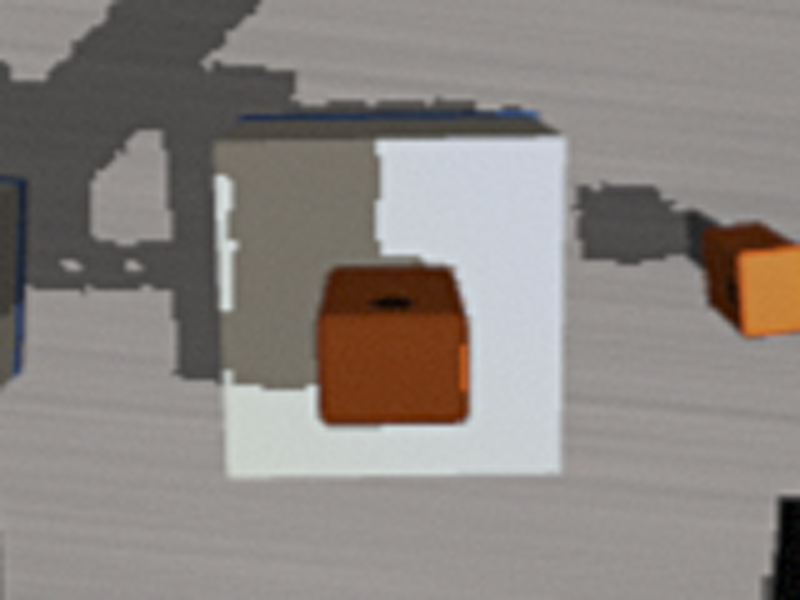

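```bash
python3 - <<'E'
from h import *
import pickle
np.set_printoptions(precision=1,suppress=True)
fs=pickle.load(open("f0.pkl","rb"));w=pickle.load(open("w2.pkl","rb"))
c=lambda u,v:(200+u/5,130+v/5)
for q in [(318,312),(467,312),(468,424),(322,424),(394,368)]: print(onz(w,c(*q),170))
for q in [(215,140),(565,137),(560,473),(228,477)]: print("h",onz(w,c(*q),100))
print(tri((w,c(394,368)),(fs["side"],(322,289.1)),(fs["top"],(375.2,230.4))))
print(tri((w,c(394,368)),(fs["side"],(322,289.1))))
# holder near corner (-x,+y) : side 
print("hold corner",tri((w,c(565,137)),(fs["side"],(293.1,309.1))))
print(env.state()["ee_pos"])
E
```

```text
[ 400.1 -349.3  170. ]
[ 396.9 -317.   170. ]
[ 422. -314.  170.]
[ 425.1 -346.2  170. ]
[ 410.9 -331.6  170. ]
h [ 371.7 -381.1  100. ]
h [ 362.3 -291.9  100. ]
h [ 451.7 -281.9  100. ]
h [ 461.5 -371.3  100. ]
(array([ 410.4, -331.8,  165. ]), [np.float64(1.5999891101555608), np.float64(0.9104393937432642), np.float64(2.1133890419610575)])
(array([ 412.4, -331.3,  162.9]), [np.float64(0.18272208711167093), np.float64(0.1827220871117471)])
hold corner (array([ 364. , -291. ,   87.3]), [np.float64(1.131442411611829), np.float64(1.1314424116117967)])
[ 405.2 -329.8  339.8]
```

Call:
{"method": "arm_command", "body": {"deltas": [[1, [6, -1, -30], 0.005], [1, [6, -1, -70], 0.005], [1, [6, -1, -110], 0.005], [1, [6, -1, -140], 0.005], [1, [6, -1, -170], 0.005], [1, [6, -1, -190], 0.005], [1, [6, -1, -203], 0.005], [1, [6, -1, -203], 0.005], [1, [6, -1, -203], 0.005]], "grip_force": 15}}

```text
time_s: 4.35
ee_pos: [412.1, -330.6, 138.1]
ee_rot: [-31.7, 89.9, -25.6]
force: [0.2, -0.1, -0.2]
gripper_width: 91.3
```

```bash
python3 - <<'E'
from h import *
f=cams.grab_frame("wrist"); save(f,"w3.png"); s=env.state();print(s["ee_pos"],s["force"])
f=cams.grab_frame("side"); save(f,"s3c.png",(220,200,430,400),3.5)
E
```

```text
[ 412.17745737 -331.07143733  138.43065479] [-0.33821175 -0.11451346  0.12996474]
```

View pics/w3.png

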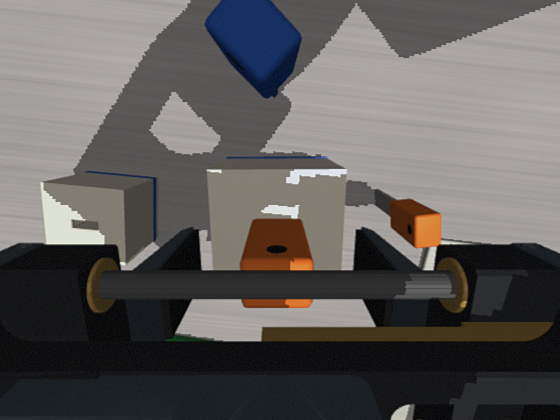

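View pics/s3c.png

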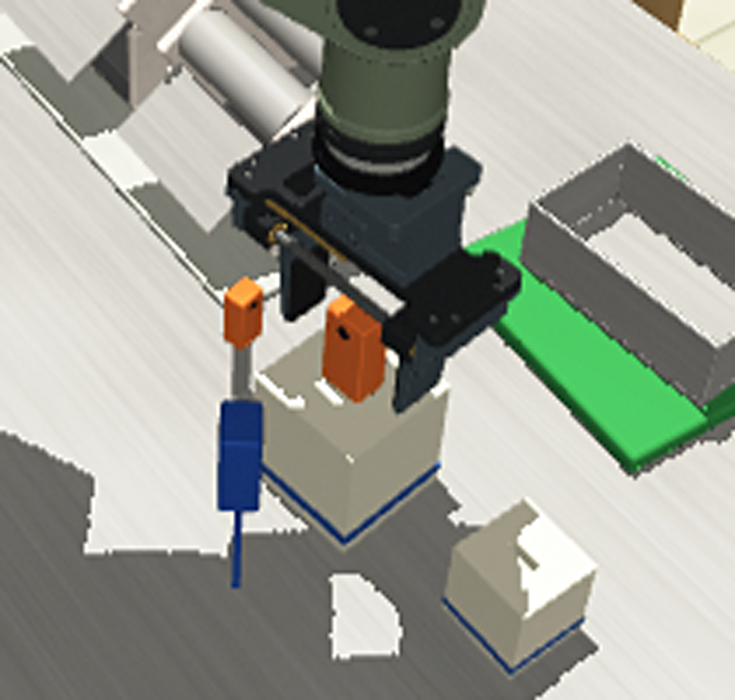

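The handle (columns 241–313 in the wrist view) sits midway between the pads. I'll close the gripper.

Call:
{"method": "arm_command", "body": {"deltas": [[0.2, [0, 0, 0], 0], [0.2, [0, 0, 0], 0], [0.2, [0, 0, 0], 0], [0.2, [0, 0, 0], 0], [0.2, [0, 0, 0], 0], [0.2, [0, 0, 0], 0], [0.2, [0, 0, 0], 0], [0.2, [0, 0, 0], 0]], "grip_force": 15}}

```text
time_s: 5.25
ee_pos: [410.9, -331.6, 136.9]
ee_rot: [99.1, 90.0, 105.1]
force: [-0.7, 0.7, 0.2]
gripper_width: 34.0
```

Call:
{"method": "arm_command", "body": {"deltas": [[0.2, [0, 0, 8], 0], [0.2, [0, 0, 25], 0], [0.2, [0, 0, 45], 0], [0.2, [0, 0, 70], 0], [0.2, [0, 0, 95], 0], [0.2, [0, 0, 120], 0], [0.2, [0, 0, 150], 0], [0.2, [0, 0, 185], 0], [0.2, [0, 0, 220], 0], [0.2, [0, 0, 220], 0], [0.2, [0, 0, 220], 0]]}}

```text
time_s: 6.35
ee_pos: [410.9, -331.6, 357.4]
ee_rot: [-47.7, 89.9, -41.7]
force: [0.3, 0.1, -2.1]
gripper_width: 33.9
```

```bash
python3 - <<'E'
from h import *
f=cams.grab_frame("wrist"); save(f,"w4.png"); s=env.state();print(s["ee_pos"],s["force"],s["gripper_width"])
f=cams.grab_frame("side"); save(f,"s4.png")
E
```

```text
[ 410.48929087 -331.29466737  356.06533592] [-0.36211027  0.26173564 -2.39047998] 33.781681574928065
```

View pics/w4.png

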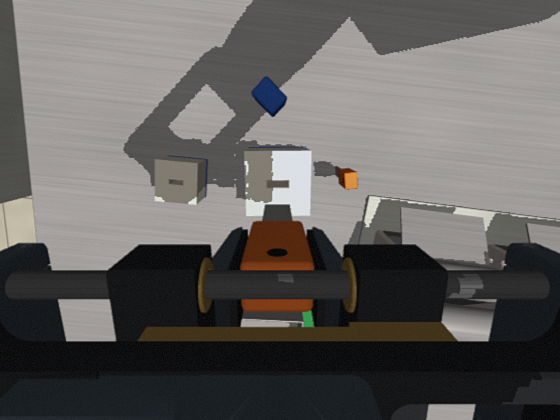

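View pics/s4.png

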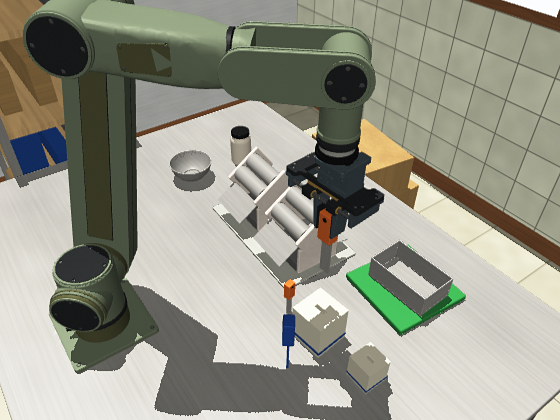

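Call:
{"method": "arm_command", "body": {"deltas": [[0.2, [15, 30, 0], -0.02], [0.2, [32, 66, 0], -0.04], [0.2, [50, 104, 0], -0.06], [0.2, [70, 142, 0], -0.08], [0.2, [88, 180, 0], -0.1], [0.2, [105, 218, 0], -0.12], [0.2, [119, 245, 0], -0.126], [0.2, [124, 254, 0], -0.126], [0.2, [124, 254, 0], -0.126], [0.2, [124, 254, 0], -0.126]]}}

```text
time_s: 7.45
ee_pos: [534.3, -78.5, 356.1]
ee_rot: [-163.4, 89.9, -164.7]
force: [-0.1, -0.0, -1.8]
gripper_width: 33.8
```

```bash
python3 - <<'E'
from h import *
import pickle
np.set_printoptions(precision=2,suppress=True)
from scipy.spatial.transform import Rotation as Ro
f=cams.grab_frame("wrist"); save(f,"w5.png"); s=env.state();print(s["ee_pos"],s["force"],s["gripper_width"])
R=Ro.from_euler('xyz',s["ee_rot"],degrees=True).as_matrix();print(R)
save(f,"w5c.png",(190,150,370,280),4.4)
g=cams.grab_frame("side"); save(g,"s5c.png",(200,130,360,290),4)
pickle.dump((f,g,s),open("w5.pkl","wb"))
print("tip pred",proj(f,s["ee_pos"]-[0,0,127]), proj(g,s["ee_pos"]-[0,0,127]))
E
```

```text
[534.31 -78.81 356.44] [-0.77  0.11 -0.35] 33.726492029792574
[[-0.    0.02  1.  ]
 [-0.    1.   -0.02]
 [-1.   -0.   -0.  ]]
tip pred [277.86 205.98] [297.82 188.06]
```

View pics/w5.png

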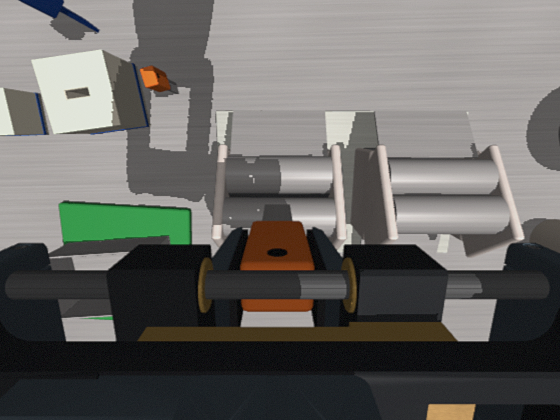

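View pics/w5c.png

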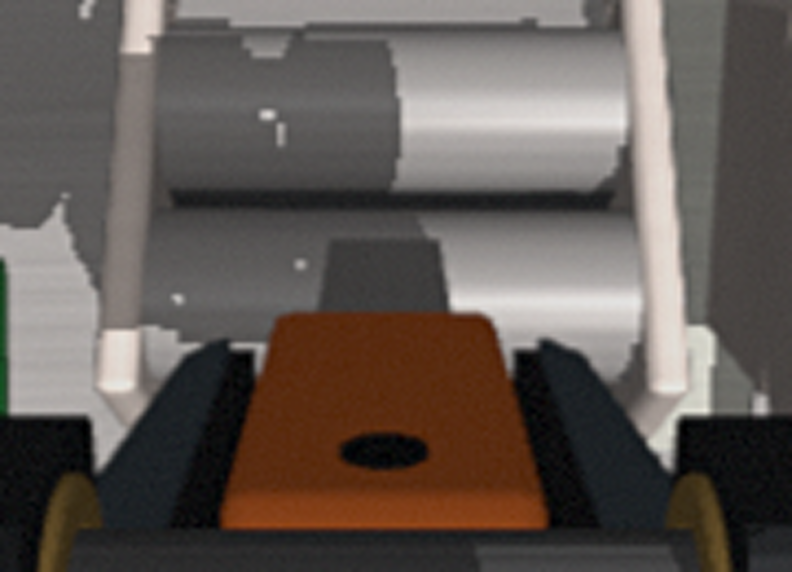

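View pics/s5c.png

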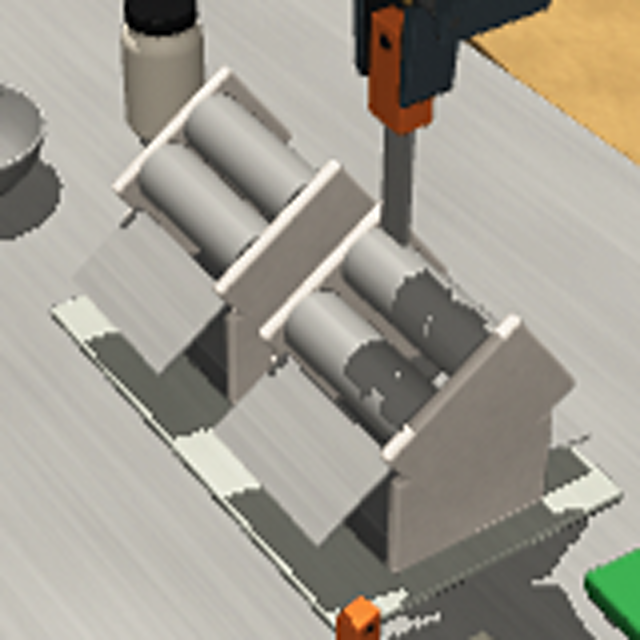

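```bash
python3 - <<'E'
from h import *
import pickle
np.set_printoptions(precision=2,suppress=True)
f,g,s=pickle.load(open("w5.pkl","rb"))
k=lambda u,v:(190+u/4.4,150+v/4.4)
print([onz(f,k(*q),138) for q in [(180,198),(620,202),(165,200),(628,201),(395,200)]])
# roller ends at gap; plate top edges z~160-190
gl=f["img"].astype(int).sum(2)//3
for c in (240,260,300,320): print(c,gl[185:205,c])
t=pickle.load(open("f0.pkl","rb"))["top"]
w1=pickle.load(open("w1.pkl","rb"))
print(tri((f,k(395,200)),(w1,(206,214.7))), tri((f,k(395,200)),(t,(289.6,190.7))))
# side: gap mouth estimate; where gap pt projects
for p in ([541,-77,138],[544,-77,138],[538,-77,138]): print(4*(proj(g,p)-[200,130]))
for p in ([544,-77-65,138],[544,-77+65,138]): print(4*(proj(g,p)-[200,130]))
E
```

```text
[array([ 540.81, -137.67,  138.  ]), array([544.63, -12.11, 138.  ]), array([ 541.3 , -141.99,  138.  ]), array([544.39,  -9.84, 138.  ]), array([542.69, -76.34, 138.  ])]
240 [79 78 77 80 75 73 67 61 44 30 30 32 46 64 71 76 74 78 81 84]
260 [80 82 78 79 75 72 69 66 42 31 30 31 42 62 70 72 76 79 80 81]
300 [152 148 146 144 136 130 124 103  73  38  33  34  39  71  85  98 107 115
 125 128]
320 [154 147 146 146 136 131 123 109  64  32  29  29  39  69  87  97 105 115
 124 129]
(array([540.29, -76.41, 149.35]), [np.float64(0.09096761967546232), np.float64(0.09096761967563188)]) (array([536.61, -76.  , 165.56]), [np.float64(0.6530843297963017), np.float64(0.6530843297961727)])
[393.09 336.53]
[396.69 334.83]
[389.48 338.22]
[457.93 388.67]
[338.97 284.09]
```

Call:
{"method": "arm_command", "body": {"deltas": [[0.2, [3, 2, -15], 0], [0.2, [3, 2, -35], 0], [0.2, [3, 2, -55], 0], [0.2, [3, 2, -70], 0], [0.2, [3, 2, -78], 0], [0.2, [3, 2, -78], 0], [0.2, [3, 2, -78], 0]], "grip_force": 8}}

```text
time_s: 8.25
ee_pos: [538.2, -76.3, 279.7]
ee_rot: [-8.3, 89.9, -9.6]
force: [-0.4, -0.1, -2.0]
gripper_width: 34.0
```

```bash
python3 - <<'E'
from h import *
import pickle
np.set_printoptions(precision=2,suppress=True)
f=cams.grab_frame("wrist"); s=env.state();print(s["ee_pos"],s["force"],s["gripper_width"])
save(f,"w6c.png",(190,150,370,280),4.4)
g=cams.grab_frame("side"); save(g,"s6c.png",(230,130,350,250),5)
print(5*(proj(g,s["ee_pos"]-[0,0,127])-[230,130]))
E
```

```text
[538.4  -76.14 280.03] [ 0.64  0.31 -1.94] 34.01824821945408
[337.4  399.99]
```

View pics/w6c.png

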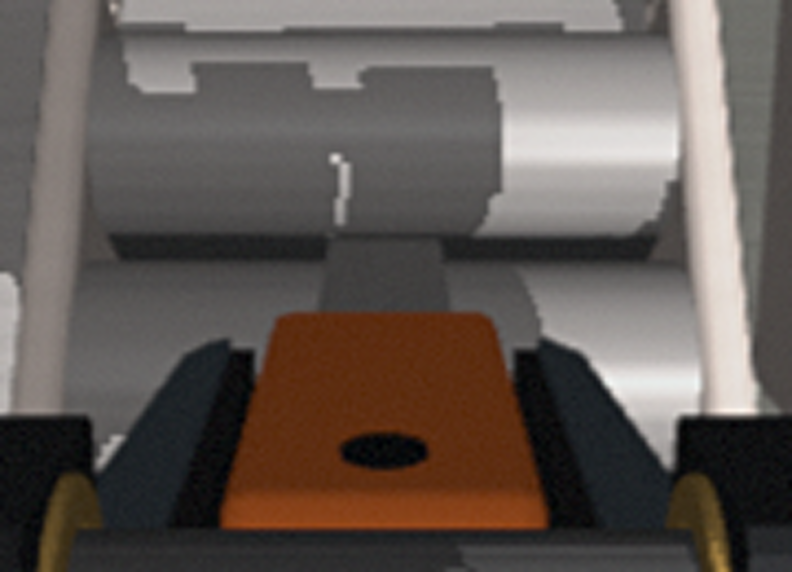

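View pics/s6c.png

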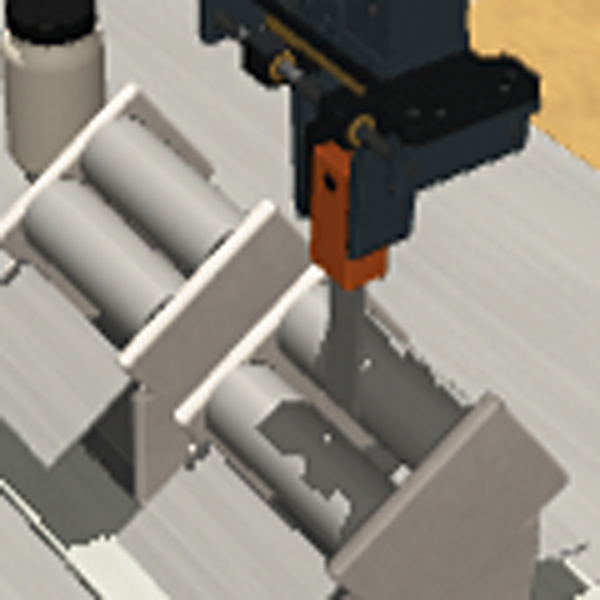

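Call:
{"method": "arm_command", "body": {"deltas": [[0.2, [-1, 0, -4], 0], [0.2, [-1, 0, -8], 0], [0.2, [-1, 0, -11], 0], [0.2, [-1, 0, -13], 0], [0.2, [-1, 0, -13], 0]]}}

```text
time_s: 8.85
ee_pos: [537.1, -75.6, 265.8]
ee_rot: [32.6, 90.0, 31.4]
force: [1.1, -0.8, -1.2]
gripper_width: 34.1
```

Call:
{"method": "arm_command", "body": {"deltas": [[0.2, [0, 0, -2], 0], [0.2, [0, 0, -4], 0], [0.2, [0, 0, -4], 0]]}}

```text
time_s: 9.15
ee_pos: [537.8, -75.8, 263.0]
ee_rot: [-3.7, 89.8, -4.9]
force: [0.3, -0.0, 4.1]
gripper_width: 34.0
```

Call:
{"method": "arm_command", "body": {"deltas": [[0.2, [-4, 0, 1], 0], [0.2, [-8, 0, 1], 0], [0.2, [-12, 0, 0.5], 0], [0.2, [-16, 0.5, 0], 0], [0.2, [-20, 0.5, -0.5], 0], [0.2, [-24, 0.5, -1], 0], [0.2, [-28, 0.5, -2], 0], [0.2, [-31, 1, -3], 0], [0.2, [-31, 1, -3], 0]]}}

```text
time_s: 10.05
ee_pos: [505.1, -74.7, 258.6]
ee_rot: [178.3, 89.9, 177.1]
force: [1.3, 0.6, -0.6]
gripper_width: 33.8
```

```bash
python3 - <<'E'
from h import *
np.set_printoptions(precision=2,suppress=True)
f=cams.grab_frame("wrist"); s=env.state();print(s["ee_pos"],s["force"],s["gripper_width"])
save(f,"w7c.png",(190,150,370,280),4.4)
g=cams.grab_frame("side"); save(g,"s7c.png",(230,130,350,250),5)
E
```

```text
[505.27 -74.64 258.51] [ 0.61  0.11 -0.77] 34.333952071842916
```

View pics/w7c.png

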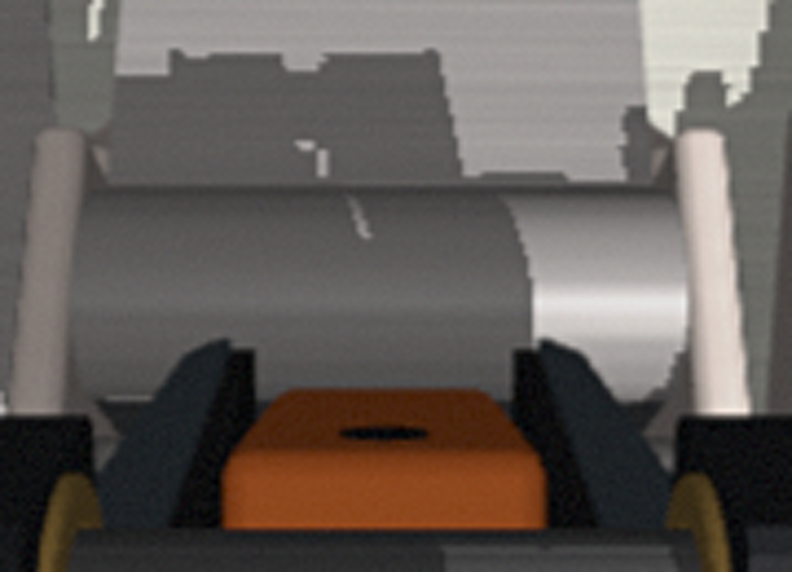

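View pics/s7c.png

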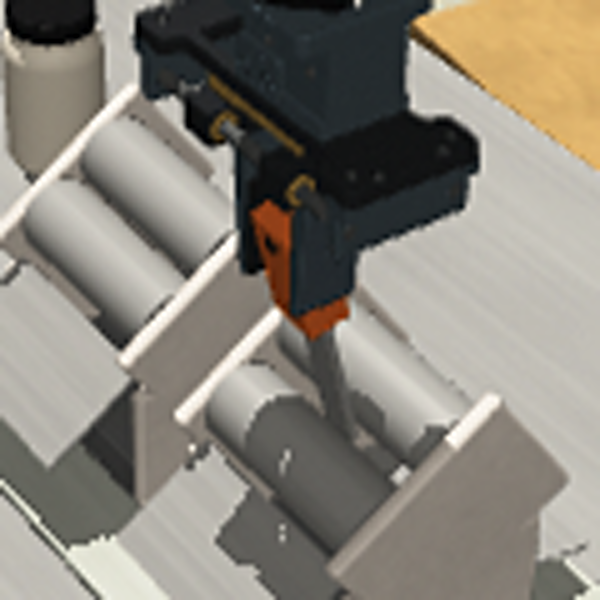

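Call:
{"method": "arm_command", "body": {"deltas": [[0.2, [-4, 0, -0.5], 0], [0.2, [-8, 0, -1.5], 0], [0.2, [-12, 0.5, -2.5], 0], [0.2, [-16, 0.5, -4], 0], [0.2, [-20, 0.5, -6], 0], [0.2, [-24, 0.5, -8], 0], [0.2, [-28, 0.5, -10], 0], [0.2, [-32, 1, -12], 0], [0.2, [-36, 1, -14], 0], [0.2, [-41, 1, -17], 0], [0.2, [-41, 1, -17], 0]]}}

```text
time_s: 11.25
ee_pos: [463.7, -73.6, 241.3]
ee_rot: [171.4, 89.9, 170.1]
force: [0.1, 0.8, -1.2]
gripper_width: 33.9
```

```bash
python3 - <<'E'
from h import *
np.set_printoptions(precision=2,suppress=True)
s=env.state();print(s["ee_pos"],s["force"],s["gripper_width"])
g=cams.grab_frame("side"); save(g,"s8c.png",(210,130,350,250),5)
E
```

```text
[463.74 -73.59 241.34] [ 0.12  0.8  -1.21] 33.86023488307463
```

View pics/s8c.png

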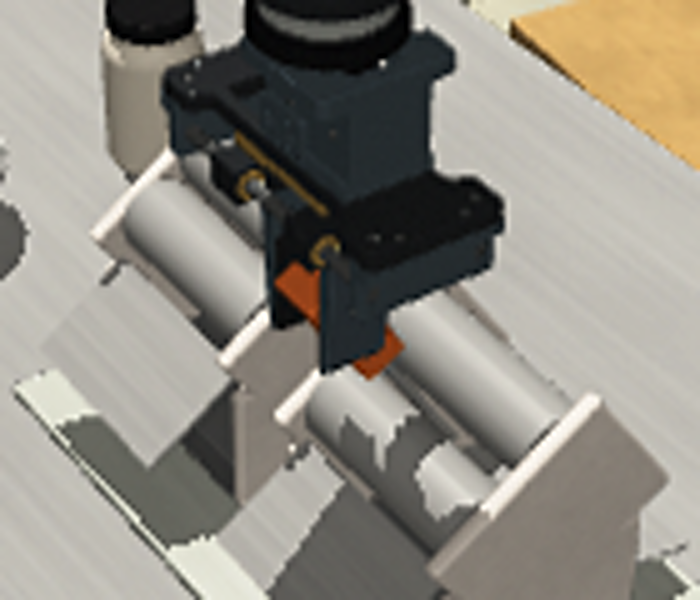

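```bash
python3 - <<'E'
from h import *
np.set_printoptions(precision=0,suppress=True)
s=env.state();p=s["ee_pos"]+[0,0,8]
g=cams.grab_frame("side"); im=cv2.resize(g["img"][130:250,210:350,::-1],None,fx=5,fy=5,interpolation=cv2.INTER_CUBIC)
for th,col in ((30,(255,0,0)),(37,(0,255,0)),(45,(0,0,255))):
    t=np.radians(th);a=np.array([-np.sin(t),0,np.cos(t)]);b=np.array([np.cos(t),0,np.sin(t)])
    pts=[]
    for l in (25,-45):
        q=[p+a*l+b*e*13+np.array([0,sy*17,0]) for e,sy in ((-1,-1),(1,-1),(1,1),(-1,1))]
        q=np.array([5*(proj(g,x)-[210,130]) for x in q]); pts.append(q)
        cv2.polylines(im,[q.astype(int)],True,col,1)
    print(th,pts[1])
cv2.imwrite("pics/s8o.png",im)
f=cams.grab_frame("wrist"); save(f,"w8.png",(190,150,370,350),3)
E
```

```text
30 [[357. 384.]
 [394. 348.]
 [354. 313.]
 [318. 349.]]
37 [[366. 378.]
 [400. 338.]
 [360. 304.]
 [327. 343.]]
45 [[376. 369.]
 [406. 327.]
 [366. 293.]
 [336. 334.]]
```

View pics/s8o.png

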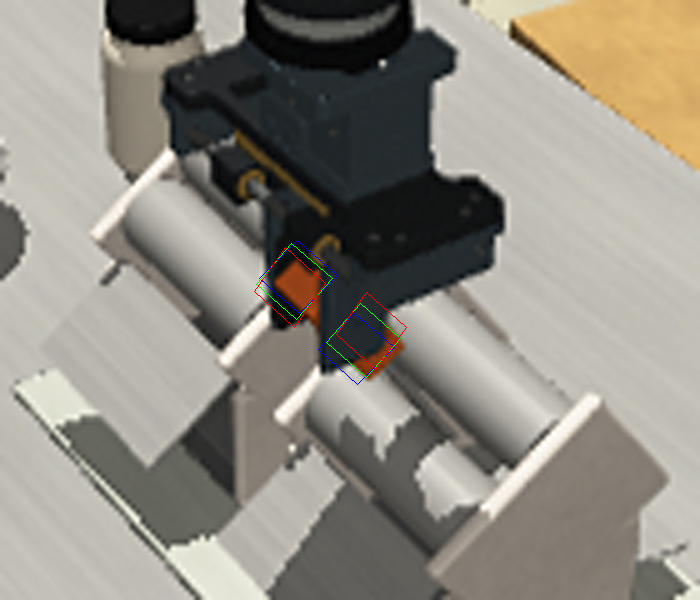

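View pics/w8.png

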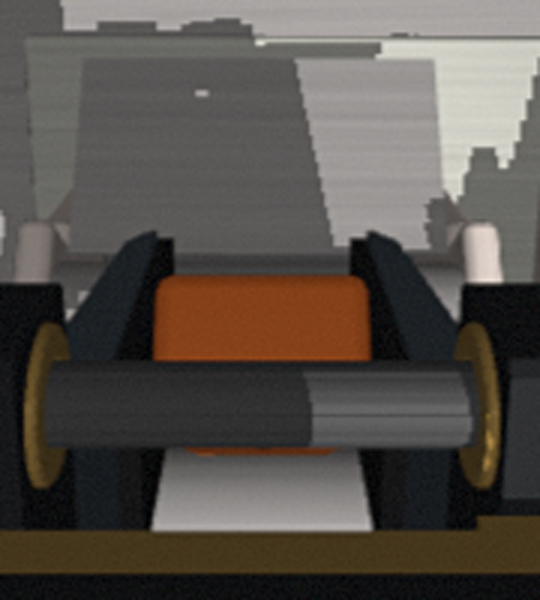

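Call:
{"method": "arm_command", "body": {"deltas": [[0.2, [3, 0, -4], 0], [0.2, [6, 0, -8], 0], [0.2, [9, 0, -12.5], 0], [0.2, [12, -0.5, -16.5], 0], [0.2, [14.5, -0.5, -20.5], 0], [0.2, [14.5, -0.5, -20.5], 0]]}}

```text
time_s: 12.0
ee_pos: [479.5, -74.1, 220.7]
ee_rot: [165.4, 89.9, 164.2]
force: [0.5, 0.3, -0.9]
gripper_width: 34.0
```

Call:
{"method": "arm_command", "body": {"deltas": [[0.2, [3, 0, -4], 0], [0.2, [6, 0, -8.5], 0], [0.2, [9, 0, -13], 0], [0.2, [12, 0, -17], 0], [0.2, [14, 0, -20], 0], [0.2, [14, 0, -20], 0]]}}

```text
time_s: 12.6
ee_pos: [493.5, -74.1, 200.9]
ee_rot: [165.9, 89.9, 164.6]
force: [0.2, -0.2, -0.4]
gripper_width: 33.5
```

```bash
python3 - <<'E'
from h import *
np.set_printoptions(precision=2,suppress=True)
s=env.state();print(s["ee_pos"],s["force"],s["gripper_width"])
g=cams.grab_frame("side"); save(g,"s9c.png",(210,130,350,250),5)
f=cams.grab_frame("wrist"); save(f,"w9.png",(150,150,400,350),3)
E
```

```text
[493.45 -74.15 200.9 ] [ 0.18 -0.21 -0.39] 33.52211578311508
```

View pics/s9c.png

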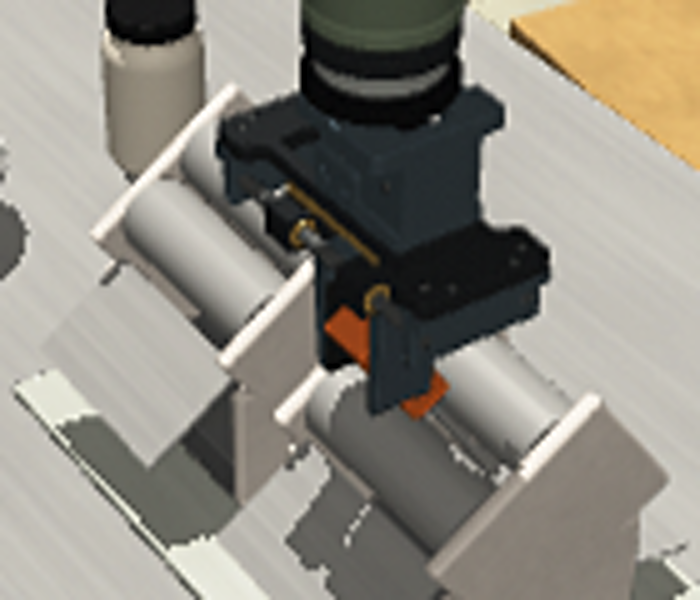

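View pics/w9.png

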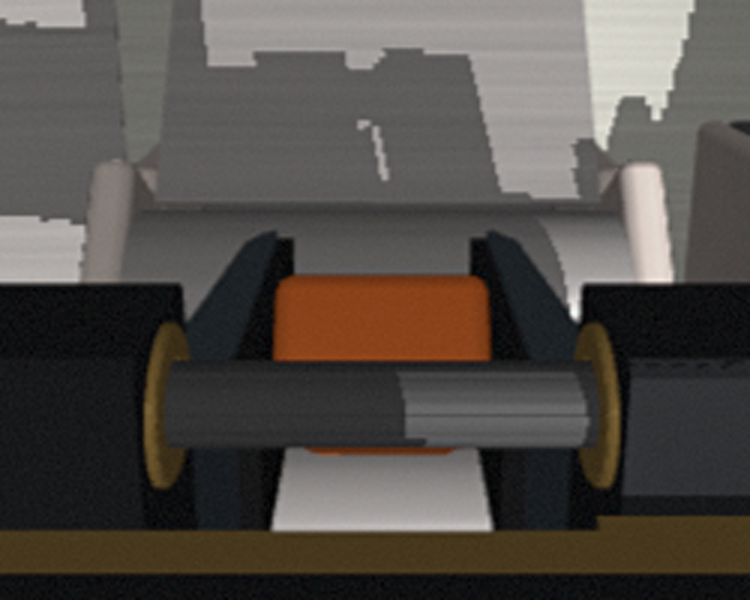

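Call:
{"method": "arm_command", "body": {"deltas": [[0.2, [3, 0, -4], 0], [0.2, [6, 0, -8], 0], [0.2, [9, 0, -12.5], 0], [0.2, [11, 0, -16], 0], [0.2, [12, 0, -17.5], 0], [0.2, [12, 0, -17.5], 0]]}}

```text
time_s: 13.3
ee_pos: [504.1, -74.2, 184.2]
ee_rot: [178.9, 89.8, 177.7]
force: [-5.1, -0.6, 3.8]
gripper_width: 33.9
```

```bash
python3 - <<'E'
from h import *
np.set_printoptions(precision=2,suppress=True)
s=env.state();print(s["ee_pos"],s["force"],s["gripper_width"])
g=cams.grab_frame("side"); save(g,"s10c.png",(230,140,350,240),6)
f=cams.grab_frame("wrist"); save(f,"w10.png",(150,150,400,350),3)
t=cams.grab_frame("top"); save(t,"t10.png",(190,150,320,270),5)
E
```

```text
[504.13 -74.17 184.17] [-5.15 -0.6   3.8 ] 33.94866568898351
```

View pics/s10c.png

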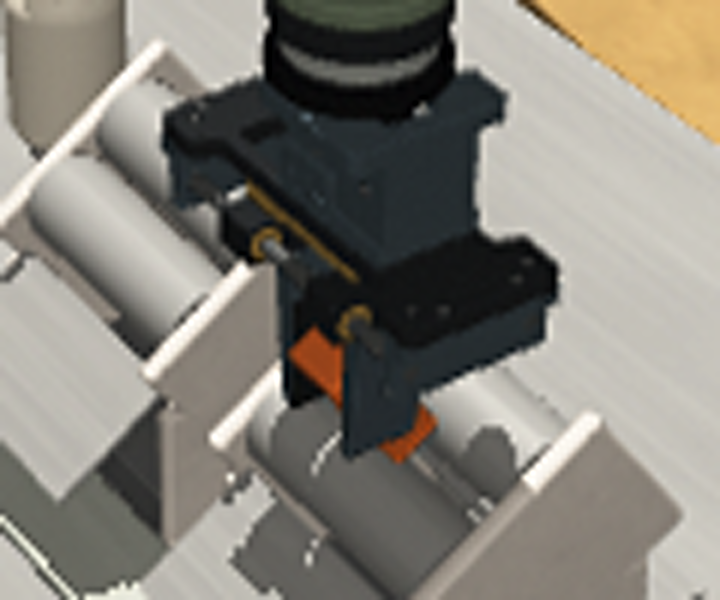

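View pics/w10.png

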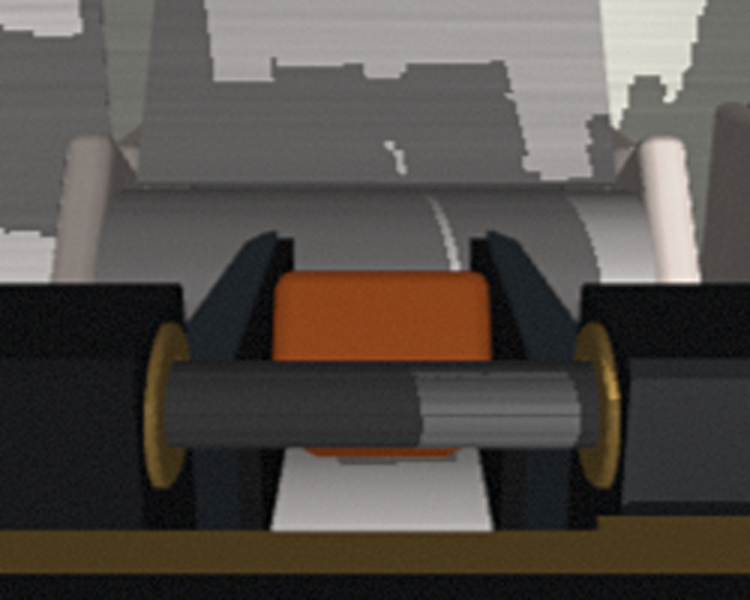

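Call:
{"method": "arm_command", "body": {"deltas": [[0.2, [0, 0, 0], 0], [0.2, [0.5, 0, -1], 0], [0.2, [1, 0, -2], 0], [0.2, [1.5, 0, -3], 0], [0.2, [1.5, 0, -3], 0]], "grip_force": 15}}

```text
time_s: 13.95
ee_pos: [504.3, -74.2, 182.5]
ee_rot: [-178.2, 89.7, -179.4]
force: [-10.5, 0.5, 12.9]
gripper_width: 33.7
```

Call:
{"method": "arm_command", "body": {"deltas": [[0.2, [-1, 0, 1.5], 0], [0.2, [-1.5, 0, 2.2], 0], [0.45, [-1.5, 0, 2.2], 0], [0.6, [-1.5, 0, 2.2], 0], [0.6, [-1.5, 0, 2.2], 0], [0.6, [-1.5, 0, 2.2], 0]], "grip_force": 8}}

```text
time_s: 14.55
ee_pos: [506.1, -74.2, 183.3]
ee_rot: [3.4, 89.9, 2.1]
force: [0.3, -0.0, 0.5]
gripper_width: 54.8
```

```bash
python3 - <<'E'
from h import *
np.set_printoptions(precision=2,suppress=True)
s=env.state();print(s["ee_pos"],s["force"],s["gripper_width"])
g=cams.grab_frame("side"); save(g,"s11c.png",(230,140,350,240),6)
f=cams.grab_frame("wrist"); save(f,"w11.png",(150,150,400,350),3)
E
```

```text
[506.06 -74.21 183.26] [ 0.32 -0.04  0.47] 54.786257299093414
```

View pics/s11c.png

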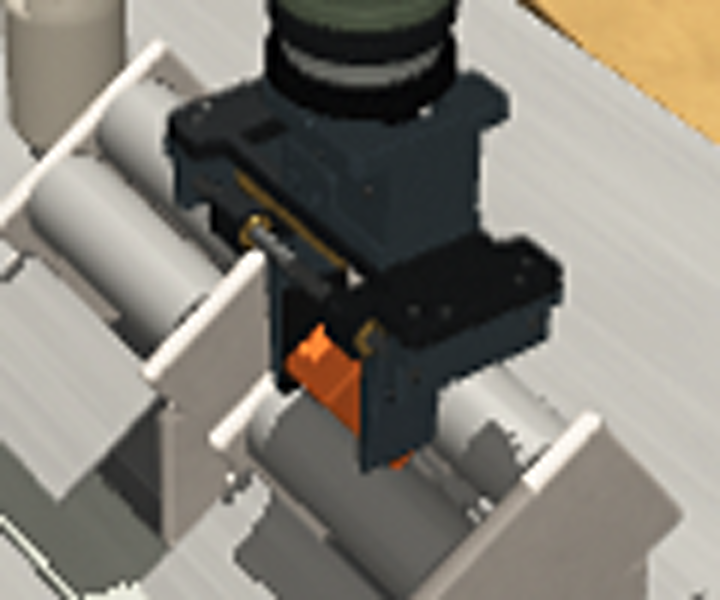

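View pics/w11.png

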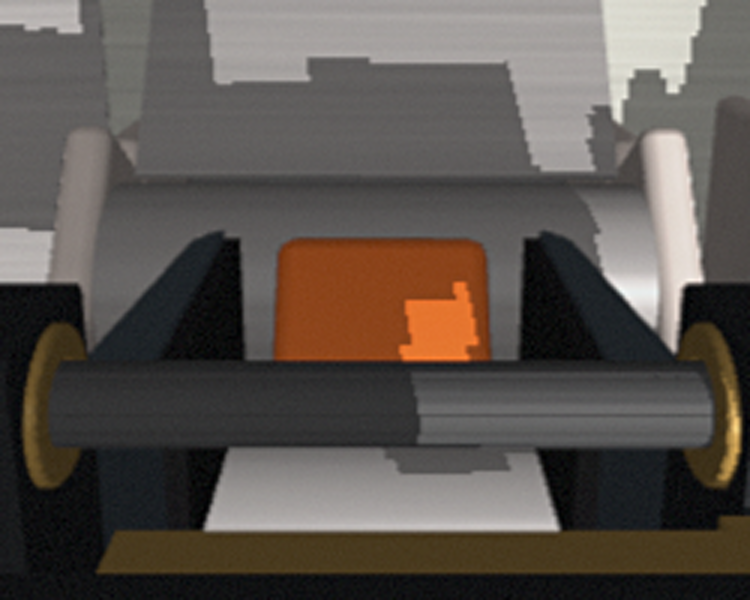

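Call:
{"method": "arm_command", "body": {"deltas": [[0.7, [0, 0, 5], 0], [0.7, [0, 0, 20], 0], [0.7, [0, 0, 50], 0], [0.7, [0, 0, 90], 0], [0.7, [0, 0, 130], 0], [0.7, [0, 0, 150], 0], [0.7, [0, 0, 150], 0]]}}

```text
time_s: 15.35
ee_pos: [506.9, -74.4, 336.9]
ee_rot: [-7.6, 89.5, -8.9]
force: [-0.6, -0.7, -0.2]
gripper_width: 64.0
```

```bash
python3 - <<'E'
from h import *
import pickle
np.set_printoptions(precision=2,suppress=True)
s=env.state();print(s["ee_pos"],s["force"],s["gripper_width"])
g=cams.grab_frame("side"); save(g,"s12c.png",(230,140,350,240),6)
f=cams.grab_frame("wrist"); save(f,"w12.png",(150,100,400,300),3)
pickle.dump((f,g),open("w12.pkl","wb"))
gap=np.array([542.5,-76.3,138]);yw=np.radians(-1.3)
th=np.radians(35);a=np.array([-np.sin(th),0,np.cos(th)]);b=np.array([np.cos(th),0,np.sin(th)])
for F,x0,y0,sc,nm in ((g,230,140,6,"s12o.png"),(f,150,100,3,"w12o.png")):
    x1,y1=(350,240) if sc==6 else (400,300)
    im=cv2.resize(F["img"][y0:y1,x0:x1,::-1],None,fx=sc,fy=sc,interpolation=cv2.INTER_CUBIC)
    for l in (18,88):
        q=[gap+a*l+b*e*13+np.array([0,sy*17+1.5,0]) for e,sy in ((-1,-1),(1,-1),(1,1),(-1,1))]
        q=np.array([sc*(proj(F,x)-[x0,y0]) for x in q]);cv2.polylines(im,[q.astype(int)],True,(0,255,0) if l>50 else (255,0,0),1)
    cv2.imwrite("pics/"+nm,im)
E
```

```text
[506.94 -74.43 336.93] [-0.62 -0.68 -0.23] 63.969458678285946
```

View pics/s12c.png

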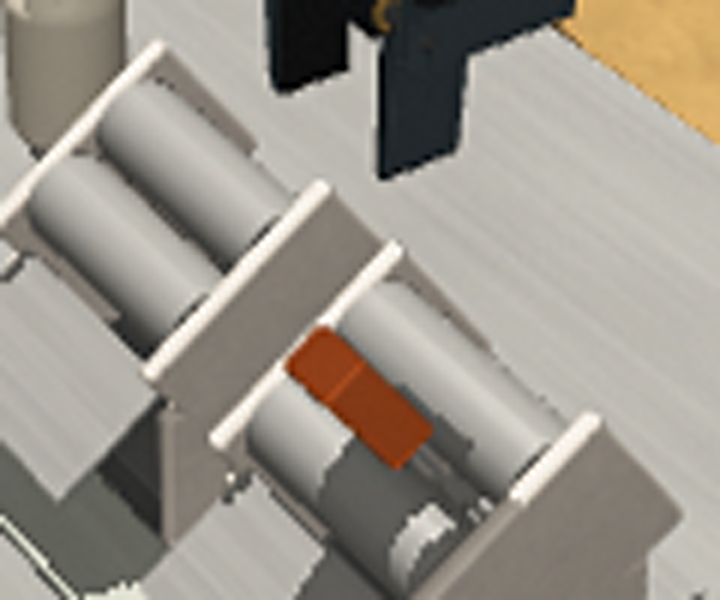

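View pics/s12o.png

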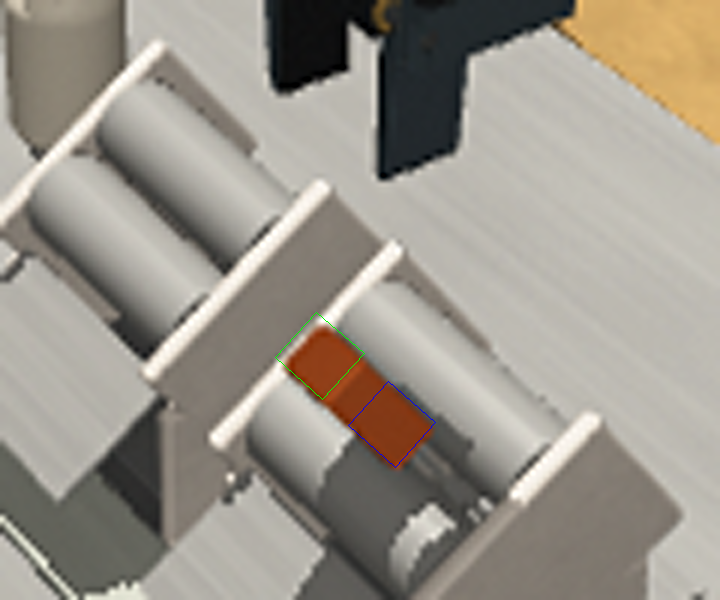

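View pics/w12o.png

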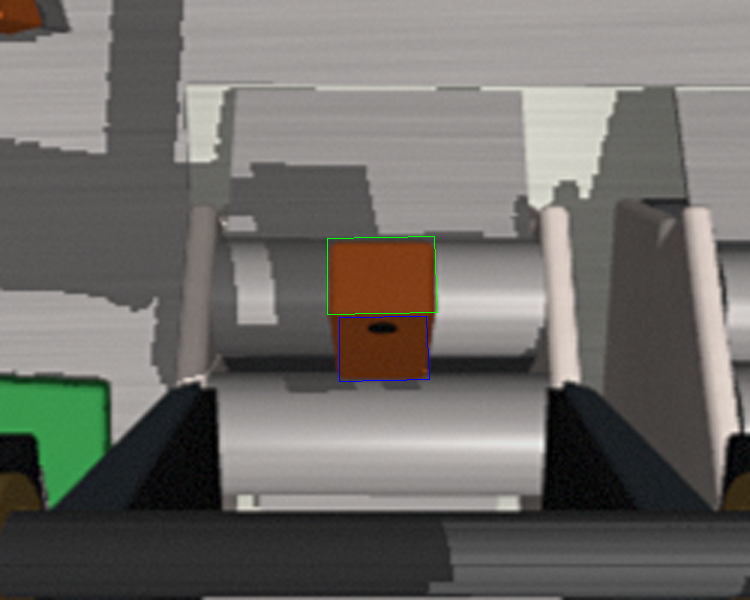

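```bash
python3 - <<'E'
from h import *
import pickle
f0,g0=pickle.load(open("w12.pkl","rb"))
t=cams.grab_frame("top"); t0=pickle.load(open("f0.pkl","rb"))["top"]
for n in("pan","bowl","jar"): print(n,[d["centre"] for d in cams.silhouettes(t,n)[:1]],[round(d["conf"],2) for d in cams.silhouettes(t,n)])
g=cams.grab_frame("side")
d=np.abs(g["img"][185:225,275:305].astype(int)-g0["img"][185:225,275:305]).max();print("side change",d,env.state()["force"])
env.job_done()
E
```

```text
pan [[371.8, 147.0]] [0.59]
bowl [] []
jar [[142.3, 163.9]] [0.83, 0.21]
side change 41 [ 0.47624663 -0.22425477  0.00423065]
the job is handed in; nothing more can be done
```

The gauge is in the right (-y) sheeter, let go with its blade fully in and its handle down on the rollers. The job is handed in.

- **Which sheeter:** the pictures showed an open dark gap only at the right sheeter, so I tried that one first. The blade went in with almost no resistance until the shoulder stopped. I never tried the left sheeter.
- **How it went in:** the tool can only point down, so I set the tip against the lower roller and swung the loosely held handle towards the robot. That tilted the gauge to about 35°, and I pushed it in along the gap. The end stop held against about 17 N along the gap direction. Then I opened the fingers and raised the gripper well clear.
- **Last checks:** the outline expected for a fully seated gauge matched the handle closely in the wrist view and to within 1–2 pixels in the side view. After letting go, the wrist force was near zero.
- **Checks that disagreed or failed:**
  - The side camera read heights about 5–12 mm low, so I used the holder and gauge heights from the text.
  - At the end the network did not find the bowl in the top picture. The side-picture comparison showed a small unexplained pixel difference (up to 41 levels) around the gauge.
  - The pan and jar were found within about 3 pixels of where they started. The arm did not go near the bowl below the table-clearing height.

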